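# Demould a cast wear pad with the knock-out lever and lay it to cool

## Task

A freshly cast wear pad sits down in the open bench mould, level with its face. Press the mould's ejector lever all the way down so that the pad stands up out of the cavity, lift the pad out, and lay it gently, flat and the same side up, inside the empty bay of the cooling tray. Leave the pad that is already in the tray where it is.

Things in the scene. Friction and masses are not known exactly. Their poses are not given: they have to be found in the camera images.
- mould: Fixed aluminium bench mould, block 100 (x) x 190 (y) x 62 mm high on a dark sole plate 226 mm long in y; stands on the table. Origin: centre of its underside on the table; z up, y along the cavity, -x is the side the lever sticks out of. One open cavity in the middle of the top face, 53.5 (x) x 123.5 (y) mm, 29 mm deep, with an ejector plate in its floor. The lever drives that plate up by up to 24 mm.
- cavity_mouth (a point): Centre of the cavity's mouth, in the plane of the mould's top face (62 mm above the table); axes as the mould's.
- lever_bar (a point): Middle of the rubber-sleeved cross bar at the end of the ejector lever (bar 18 mm thick, 66 mm long, along the mould's y). With the lever up it lies 140 mm from the mould's centre towards -x, 71 mm above the table; fully pressed, 145 mm from the centre, 21 mm above the table. Push the bar down from above.
- ejector_lever (a joint): Angle of the ejector lever in rad: 0 up (ejector plate down, flush with the cavity floor), 0.60 pressed fully down (plate and pad raised 24 mm; the rise is in proportion). The hinge is stiff: the bar needs about 5 N and the lever stays where it is left, with the pad held up. The arm is 85 mm long, from the pivot 62 mm towards the mould's -x and 38 mm above the table.
- pad: The fresh wear pad, a dark rigid block 50 (x) x 120 (y) x 28 mm (z) with rounded edges and two flat steel bolt sleeves; about 0.2 kg. Origin: centre of its underside. At the start it lies in the cavity, its top 1 mm below the mould's face, its axes along the mould's; raised fully, 23 mm of its sides stand above the face. Grip it across the 50 mm.
- tray: Fixed cooling tray of sheet steel, 184 (x) x 166 (y) mm; inside floor 8 mm above the table, rims and the divider across its middle (along y) 16 mm above the table, 4 mm thick. Origin: centre of its underside on the table. It has two bays, each 86 (x) x 158 (y) mm inside, one on the -x side (near the robot) and one on the +x side.
- near_bay (a point): Centre of the floor of the tray's empty bay (its -x side), 8 mm above the table; axes as the tray's. The pad goes here with its length along the tray's y.
- cooled_pad: An earlier pad, the same as the fresh one, loose in the tray's other bay (+x side). Origin: centre of its underside. Not to be moved.

How it is judged:
By the outcome, as a careful person would: the job done as asked, in the order asked, and still so for the second after the job is handed in, with the robot touching nothing.
It also fails if it takes over 54 s, if anything falls off the work surface, if the arm or the gripper's body presses on something with over 40 N, if the wrist force passes 120 N, or if a joint passes its speed limit or range.

## Robot

A 7-joint arm with a two-finger parallel gripper is mounted at the origin on a cart in front of the work surface, level with it; the furniture and walls round the work are solid. World frame = base frame: x ahead of the robot, y to its left, z up, the work surface at z = 0. Lengths are in m, angles in degrees, forces in N, time in s.
With the tool pointing down it reaches from about 0.425 to 0.875 m from the base axis. Payload 9.9 kg.
Tool frame: the origin (TCP) lies midway between the tips of the shut fingers; the grasp point (between the pads) lies 19 mm behind it (arm.pinch_z is the distance from the TCP to the grasp point, in m); z points along the fingers, y is the line along which they close (so a half turn about z gives the same grasp; the last joint's range is limited). The gripper opens to 85 mm and grips with 20 to 120 N. Pads are 22 mm wide; open, the fingers measure 114 mm over their backs; the gripper's body (76 mm by 85 mm) begins 54 mm behind the grasp point. The pads swing forward as they close: fully open they stand 13 mm farther back than shut.
Start: joints at [60.172, 32.985, 1.427, 82.34, -0.859, 64.687, -3.237], TCP at [0.286, -0.612, 0.231] pointing down, gripper open.
Joint ranges: [-157.87, 157.87], [-19.46, 123.44], [-87.15, 90], [11.01, 140.99], [-62.26, 242.26], [9.8, 113.94], [-161.44, 161.44]. Speed limits (degrees/s): [127.2, 127.2, 172.46, 172.46, 180, 180, 180].

## Interface

Orientations are given as a 3x3 rotation matrix whose columns are the frame's x, y, z axes.
In Python, from plant import arm gives the robot as it stands. The module is installed in compiled form; this text tells all that it offers.
- The arm moves only by the tool carry_out, never from a script. Its argument "plan" is text: rows parted by semicolons, each of 7 numbers parted by spaces: the opening, from 0 (shut) to 1 (fully open), then the shift along the tool's x, y, z each as a share of 600 mm, from -1 to 1, then the turn, a rotation vector about the tool's x, y, z each as a share of 30 degrees, from -1 to 1. A call has 1 to 5 rows; each row is the pose to reach, as a shift and turn from the pose commanded when the call began, along the tool's axes at that moment; what a row does not reach only later rows make up. A row lasts 1/10 s, in which the tool goes at most 50 mm and 8.59 degrees, less where a joint would pass 70% of its speed; a pose out of reach is approached as far as the arm can. A call with a number of a shift or a turn outside -1 to 1 is refused whole. A call with a gripper value outside its range is refused whole. The fingers move at their own pace and stop on an object; "grip_force" is the grip in N (left out, the last holds). Time passes only in rows, so rows that repeat a pose let the fingers close. It gives the time, the measured TCP pose, the force, the opening and the grip force at its end, in the units of the state.
- arm.get_state(): the state, without advancing time (a new reading comes with each control period).
- arm.grab_frame(name): name is "side" or "top" or "wrist"; returns a dict with "img" (480x640x3 uint8, red, green, blue), "camera_matrix" (3x3 intrinsics, pixels), "cam_to_world" (4x4, takes a point from camera to world coordinates). Camera axes: x right, y down, z forward; pixel columns grow to the right and rows downward; lengths in m; the calibration is good to about 2 mm. A picture is of the moment at which its call begins. There is no depth.
- arm.hand_in(): hands the job in; it is judged then, once.
The state is a dict: "clock": time; "joints": joint angles; "qd": joint speeds; "joint_efforts": joint torques, N m; "tcp_pos": TCP position; "tool_rot": TCP orientation; "force": force on the tool from outside, world axes, zero at the start; "wrist_torque": the same for the moment, N m; "opening": finger opening in m; "finger_force": force on a finger pad.
Only numpy, scipy, OpenCV 4.12 (cv2) and the standard library are available. Lean on these libraries where they do the work, as an engineer would, in place of code of your own. Each camera call takes 0.05 s, during which the arm holds its last target. There are 200 camera calls.

## Working session

There is one attempt and no reset: what is moved stays moved. The work goes in short steps, Python scripts to look and compute and a tool call to move; the robot and the scene stay as the last step left them, time stands still between calls to the robot, and variables do not carry over. Pictures are saved under pics/ and viewed, at most 10 in all, crops included, and the job is handed in when it is done.

Besides the shell and the picture viewer there is one more tool, called after ">>>" as name(argument=value, ...) on one line, values as JSON. carry_out: Moves the arm, as the interface text tells. Its arguments: {"type":"object","properties":{"plan":{"type":"string"},"grip_force":{"type":"number"}},"required":["plan"]}

```bash
mkdir -p pics; python3 - <<'E'
from plant import arm
import cv2,numpy as np
np.set_printoptions(precision=4,suppress=True)
for n in ("top","side"):
    f=arm.grab_frame(n); cv2.imwrite(f"pics/{n}0.png",f["img"][:,:,::-1]); print(n,f["camera_matrix"].tolist()); print(f["cam_to_world"])
s=arm.get_state(); print(s, arm.pinch_z)
E
```

```text
top [[456.9956393922555, 0.0, 317.90798499987295], [0.0, 456.9956393922555, 238.8354540146909], [0.0, 0.0, 1.0]]
[[ 0.0548 -0.9757  0.212   0.3743]
 [-0.9985 -0.0538  0.0106  0.0052]
 [ 0.0011 -0.2123 -0.9772  0.8997]
 [ 0.      0.      0.      1.    ]]
side [[556.6797542145638, 0.0, 319.9472598056316], [0.0, 556.6797542145638, 234.9951542676119], [0.0, 0.0, 1.0]]
[[ 0.9992  0.023  -0.0319  0.5513]
 [ 0.039  -0.4753  0.8789 -0.9308]
 [ 0.0051 -0.8795 -0.4759  0.5775]
 [ 0.      0.      0.      1.    ]]
{'clock': 0.1, 'joints': array([60.1709, 33.0279,  1.4232, 82.3798, -0.859 , 64.6869, -3.2377]), 'qd': array([ 0.0124, -0.1723, -0.1394, -0.0995, -0.083 , -0.0013, -0.0478]), 'joint_efforts': array([  0.0065, -76.73  ,   2.257 , -28.6602,   0.0156,   0.0087,
         0.    ]), 'tcp_pos': array([ 0.2854, -0.6113,  0.2305]), 'tool_rot': array([[ 0.9061,  0.4231, -0.0007],
       [ 0.4231, -0.9061,  0.0013],
       [-0.0001, -0.0015, -1.    ]]), 'force': array([ 0.2352,  1.0215, -0.191 ]), 'wrist_torque': array([ 0.0135, -0.0169, -0.0322]), 'finger_force': 0.0, 'opening': 0.08515587975593608} 0.0187
```

View pics/top0.png

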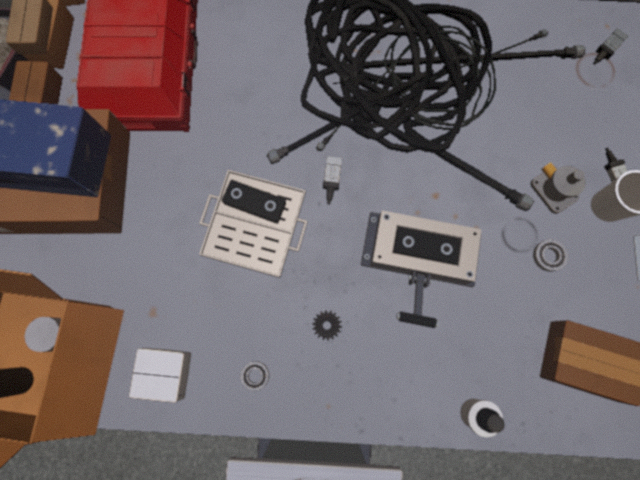

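View pics/side0.png

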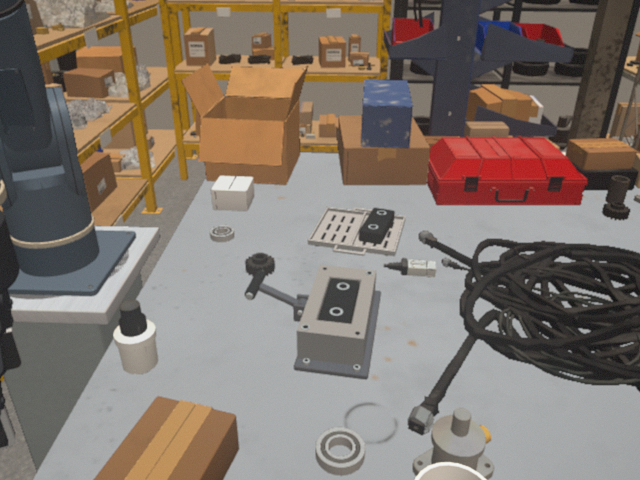

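The top view shows the mould's top face around (428,245), the lever bar at about (417,320), and the tray around (253,222) with its empty bay at about (245,244). I'll enlarge both areas.

```bash
python3 - <<'E'
import cv2
i=cv2.imread("pics/top0.png")
a=cv2.resize(i[195:335,355:490],None,fx=4,fy=4,interpolation=cv2.INTER_CUBIC)
b=cv2.resize(i[160:285,190:315],None,fx=4,fy=4,interpolation=cv2.INTER_CUBIC)
import numpy as np
c=np.zeros((560,800,3),np.uint8); 
a=cv2.resize(i[195:335,360:485],(375,420),interpolation=cv2.INTER_CUBIC); b=cv2.resize(i[160:285,190:315],(375,375),interpolation=cv2.INTER_CUBIC)
c=np.zeros((420,760,3),np.uint8); c[:,:375]=a; c[:375,385:]=b
cv2.imwrite("pics/crop0.png",c)
E
```

```text
(no output)
```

View pics/crop0.png

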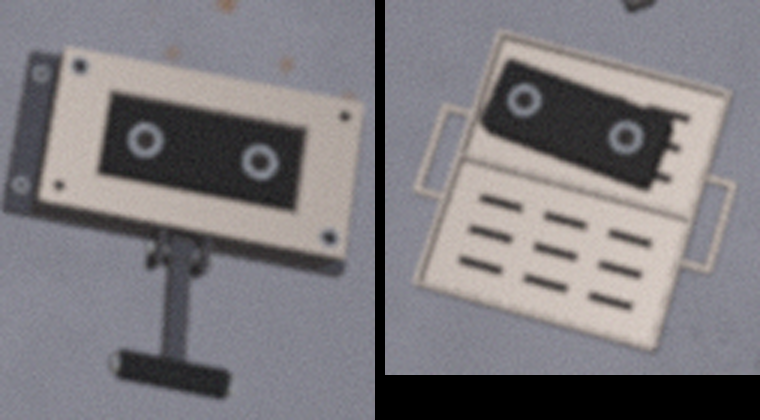

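The crop shows the mould's top corners at (68,48), (362,102), (345,260) and (40,202). The bar runs from (117,364) to (225,382). The tray's rim corners are at (500,32), (732,93), (657,350) and (415,284).

```bash
cat > h.py <<'E'
from plant import arm
import numpy as np
from scipy.optimize import least_squares
from scipy.spatial.transform import Rotation as R
np.set_printoptions(precision=4,suppress=True)
def proj(f,P):
    T=np.linalg.inv(f["cam_to_world"]); q=P@T[:3,:3].T+T[:3,3]; q=q@f["camera_matrix"].T
    return q[:,:2]/q[:,2:]
def place(p,L):
    c,s=np.cos(p[2]),np.sin(p[2]); L=np.asarray(L,float)
    return np.c_[p[0]+c*L[:,0]-s*L[:,1],p[1]+s*L[:,0]+c*L[:,1],L[:,2]]
def fit(f,L,px,p0=(.55,0,0)):
    r=least_squares(lambda p:(proj(f,place(p,L))-px).ravel(),p0)
    print("pose",r.x[:2],np.degrees(r.x[2]),"res px\n",r.fun.reshape(-1,2)); return r.x
def rect(a,b,z): return [(a,b,z),(a,-b,z),(-a,-b,z),(-a,b,z)]
def share(pos,xdir_yaw=None,yaxis=None):
    """shift share and turn share to TCP pos, tool down, tool y axis along world yaw angle (rad, mod pi)"""
    s=arm.get_state(); Rt=s["tool_rot"]; d=Rt.T@(np.array(pos)-s["tcp_pos"])
    best=None
    for k in (0,np.pi):
        a=yaxis+k; y=np.array([np.cos(a),np.sin(a),0]); z=np.array([0,0,-1.]); G=np.c_[np.cross(y,z),y,z]
        v=R.from_matrix(Rt.T@G).as_rotvec(degrees=True)
        if best is None or np.linalg.norm(v)<np.linalg.norm(best): best=v
    print("tcp",s["tcp_pos"],"shift",d/.6,"turn deg",best,"share",best/30)
E
python3 - <<'E'
from h import *
f=arm.grab_frame("top")
m=np.array([(68,48),(362,102),(345,260),(40,202),(110,93),(305,128),(296,210),(99,173)])/3+[360,195]-.33
M=fit(f,rect(.05,.095,.062)+rect(.0257,.0607,.0615),m)
t=(np.array([(500,32),(732,93),(657,350),(415,284)])-[385,0])/3+[190,160]-.33
T=fit(f,rect(.092,.083,.016),t)
b=np.array([(117,364),(225,382)])/3+[360,195]-.33
print(proj(f,place(M,[(-.14,.033,.071),(-.14,-.033,.071)])),b)
for z in (.071,): print(place(M,[(-.14,0,z),(-.145,0,.021)]),place(T,[(-.045,0,.008)]))
share([*place(M,[(-.143,0,0)])[0,:2],.17],yaxis=M[2]+np.pi/2)
E
```

```text
pose [ 0.5554 -0.1906] -7.64117681480166 res px
 [[-0.9843 -0.0719]
 [ 0.5495  0.1373]
 [ 0.0904 -0.6028]
 [-0.1729 -0.3769]
 [ 0.883   0.467 ]
 [-0.1921  0.5642]
 [-0.565  -0.1807]
 [ 0.3908  0.0942]]
pose [0.5934 0.1451] -12.18218522037288 res px
 [[-0.2105 -0.8479]
 [ 0.5981 -0.6823]
 [ 0.0611  0.8128]
 [-0.439   0.5633]]
[[399.4608 315.9916]
 [436.0446 323.0041]] [[398.67   316.0033]
 [434.67   322.0033]]
[[ 0.4166 -0.172   0.071 ]
 [ 0.4117 -0.1714  0.021 ]] [[0.5494 0.1546 0.008 ]]
tcp [ 0.2854 -0.6113  0.2306] shift [ 0.5037 -0.5735  0.1017] turn deg [-0.0708  0.025  32.6675] share [-0.0024  0.0008  1.0889]
```

>>> carry_out(plan="0 0.06 -0.06 0 0 0 -0.2; 0 0.12 -0.13 0 0 0 -0.45; 0 0.18 -0.2 0 0 0 -0.7; 0 0.23 -0.26 0 0 0 -0.95; 0 0.25 -0.285 0 0 0 -0.95")

```text
clock: 0.65
tcp_pos: [0.3502, -0.3891, 0.2313]
tool_rot: [[0.588, 0.809, 0.0], [0.809, -0.588, 0.002], [0.001, -0.001, -1.0]]
force: [-0.0, -0.7, 0.4]
opening: 0.0126
finger_force: 0.0
```

```bash
cat >> h.py <<'E'
M=np.array([.5554,-.1906,np.radians(-7.64)]); T=np.array([.5934,.1451,np.radians(-12.18)])
E
python3 - <<'E'
from h import *
share([*place(M,[(-.142,0,0)])[0,:2],.15],yaxis=M[2])
print(arm.get_state()["joints"])
E
```

```text
tcp [ 0.3502 -0.3891  0.2313] shift [ 0.356  -0.1259  0.1361] turn deg [ -0.0186  -0.0873 -28.3591] share [-0.0006 -0.0029 -0.9453]
[ 48.8046  20.2225  -8.1122 104.8914   3.3151  55.1634   3.2899]
```

>>> carry_out(plan="0 0.08 -0.03 0.02 0 0 -0.25; 0 0.16 -0.06 0.05 0 0 -0.5; 0 0.24 -0.09 0.09 0 0 -0.75; 0 0.32 -0.115 0.12 0 0 -0.945; 0 0.356 -0.126 0.136 0 0 -0.945")

```text
clock: 1.15
tcp_pos: [0.4154, -0.1741, 0.1491]
tool_rot: [[0.137, 0.991, 0.0], [0.991, -0.137, 0.001], [0.001, 0.0, -1.0]]
force: [1.7, -0.0, 0.1]
opening: 0.0001
finger_force: 0.0
```

```bash
python3 - <<'E'
from h import *
import cv2
share([*place(M,[(-.142,0,0)])[0,:2],.085],yaxis=M[2])
print(arm.get_state()["joints"])
f=arm.grab_frame("wrist"); cv2.imwrite("pics/w1.png",f["img"][:,:,::-1])
print(proj(f,place(M,[(-.14,.033,.071),(-.14,-.033,.071)]+rect(.05,.095,.062))))
E
```

```text
tcp [ 0.4154 -0.1741  0.1491] shift [ 0.0038 -0.0018  0.1068] turn deg [ 0.0007 -0.0357 -0.2231] share [ 0.     -0.0012 -0.0074]
[ 29.9219  20.9681 -17.5556 120.7402   9.6938  39.5956  -1.8981]
[[319.7139 190.9381]
 [320.0278 299.1627]
 [669.6341  73.2314]
 [602.8801 377.7538]
 [454.0896 378.2727]
 [485.2286  73.9388]]
```

View pics/w1.png

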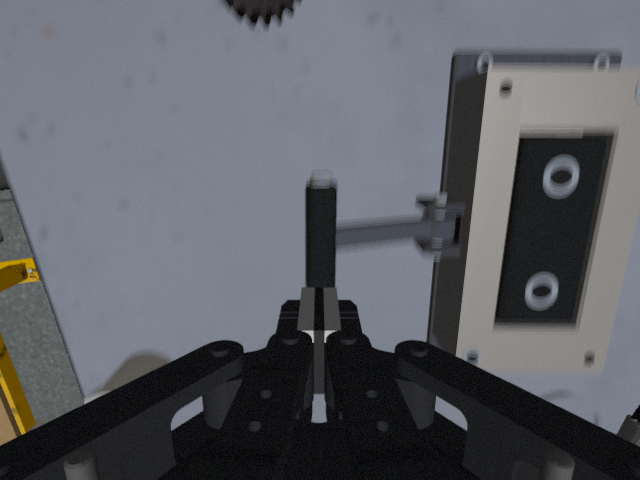

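The picture shows the bar (centre column about 320) straight below the closed fingers, and the mould's left edge where I predicted it. Next is the press.

>>> carry_out(plan="0 0 -0.002 0.04 0 0 0; 0 0.002 -0.003 0.08 0 0 0; 0 0.004 -0.003 0.1 0 0 0; 0 0.004 -0.005 0.115 0 0 0; 0 0.004 -0.007 0.13 0 0 0")

```text
clock: 1.7
tcp_pos: [0.4096, -0.1734, 0.0713]
tool_rot: [[0.142, 0.99, -0.003], [0.99, -0.142, 0.0], [-0.0, -0.003, -1.0]]
force: [-7.0, 1.4, 8.3]
opening: -0.0001
finger_force: 4.6
```

>>> carry_out(plan="0 0 -0.002 0.012 0 0 0; 0 0 -0.004 0.024 0 0 0; 0 0 -0.003 0.036 0 0 0; 0 0 -0.002 0.048 0 0 0; 0 0 -0.001 0.056 0 0 0")

```text
clock: 2.2
tcp_pos: [0.4092, -0.1737, 0.0378]
tool_rot: [[0.142, 0.99, -0.003], [0.99, -0.142, -0.0], [-0.0, -0.003, -1.0]]
force: [-4.2, 0.4, 5.7]
opening: 0.0
finger_force: 2.7
```

>>> carry_out(plan="0 0 0 0.007 0 0 0; 0 0 0.001 0.014 0 0 0; 0 0 0.002 0.02 0 0 0; 0 0 0.002 0.022 0 0 0; 0 0 0.002 0.022 0 0 0")

```text
clock: 2.7
tcp_pos: [0.4104, -0.174, 0.0284]
tool_rot: [[0.142, 0.99, -0.0], [0.99, -0.142, -0.003], [-0.003, -0.0, -1.0]]
force: [-17.8, 6.7, 80.5]
opening: -0.0
finger_force: 41.0
```

The force has risen to 80 N, so the lever is at its stop. I'll back off, then rise and look.

>>> carry_out(plan="0 0 0 -0.02 0 0 0; 0 0 0 -0.09 0 0 0; 0 0 0 -0.17 0 0 0; 0 0 0 -0.25 0 0 0; 1 0 0.03 -0.32 0 0 0")

```text
clock: 3.2
tcp_pos: [0.4283, -0.1763, 0.2197]
tool_rot: [[0.142, 0.99, 0.0], [0.99, -0.142, -0.001], [-0.001, 0.0, -1.0]]
force: [2.2, -0.7, -0.9]
opening: 0.0133
finger_force: 0.0
```

>>> carry_out(plan="1 0 0.05 0 0 0 0; 1 0 0.1 0 0 0 0; 1 0 0.12 0 0 0 0; 1 0 0.12 0 0 0 0; 1 0 0.12 0 0 0 0")

```text
clock: 3.7
tcp_pos: [0.5, -0.1863, 0.2164]
tool_rot: [[0.141, 0.99, -0.002], [0.99, -0.141, 0.0], [0.0, -0.002, -1.0]]
force: [-0.2, 0.5, -0.3]
opening: 0.0848
finger_force: 0.0
```

```bash
python3 - <<'E'
from h import *
import cv2
share([*place(M,[(0,0,0)])[0,:2],.15],yaxis=M[2])
f=arm.grab_frame("wrist"); cv2.imwrite("pics/w2.png",f["img"][:,:,::-1])
print(proj(f,place(M,[(-.145,.033,.021),(-.145,-.033,.021)]+rect(.05,.095,.062)+rect(.025,.06,.085))))
E
```

```text
tcp [ 0.5    -0.1863  0.2164] shift [0.0059 0.0926 0.1105] turn deg [-0.1014 -0.0078 -0.4858] share [-0.0034 -0.0003 -0.0162]
[[213.2498 170.4274]
 [219.1659 244.8998]
 [467.0476  85.0807]
 [445.83   328.0959]
 [326.2093 328.9027]
 [325.3999  86.342 ]
 [437.4249 137.1509]
 [425.8215 301.2496]
 [359.6506 301.7118]
 [363.1875 137.7778]]
```

View pics/w2.png

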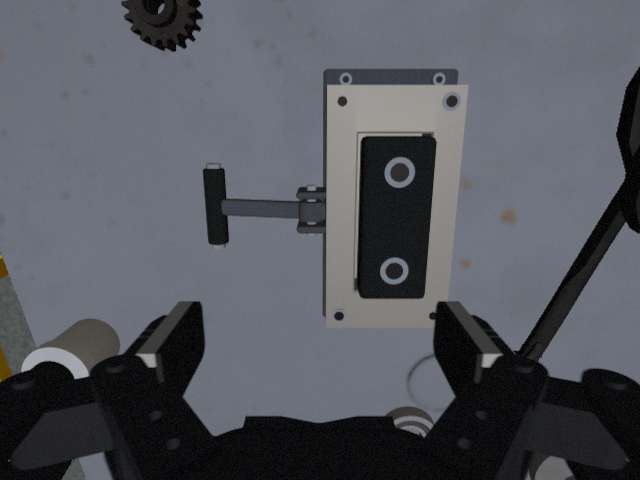

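The picture shows the lever down (bar at (215,205)) and the pad raised, with its top corners at about (436,136) and (360,297). The mould's corners are within about 3 px of the prediction, so I'll use this pose for the grasp.

>>> carry_out(plan="1 0.003 0.05 0.03 0 0 -0.016; 1 0.006 0.0926 0.1 0 0 -0.016; 1 0.006 0.0926 0.17 0 0 -0.016; 1 0.006 0.0926 0.2 0 0 -0.016; 1 0.006 0.0926 0.2 0 0 -0.016")

```text
clock: 4.25
tcp_pos: [0.5538, -0.1902, 0.0942]
tool_rot: [[0.133, 0.991, -0.006], [0.991, -0.133, 0.002], [0.001, -0.006, -1.0]]
force: [0.9, 0.3, 0.7]
opening: 0.0854
finger_force: 0.0
```

```bash
python3 - <<'E'
from h import *
share([*place(M,[(0,0,0)])[0,:2],.063],yaxis=M[2]); print(arm.get_state()["force"])
E
```

```text
tcp [ 0.5538 -0.1902  0.0942] shift [-0.0004  0.0031  0.052 ] turn deg [-0.3538 -0.0415  0.0046] share [-0.0118 -0.0014  0.0002]
[0.8581 0.2977 0.7051]
```

>>> carry_out(plan="1 0 0 0.02 0 0 0; 1 0 0.002 0.04 0 0 0; 1 0 0.002 0.047 0 0 0; 1 0 0.002 0.047 0 0 0; 1 0 0.002 0.047 0 0 0")

```text
clock: 4.75
tcp_pos: [0.5581, -0.1908, 0.0691]
tool_rot: [[0.133, 0.991, 0.001], [0.991, -0.133, -0.0], [-0.0, 0.001, -1.0]]
force: [0.1, -0.6, 0.6]
opening: 0.0849
finger_force: 0.0
```

>>> carry_out(plan="1 0 -0.004 0.01 0 0 0; 1 0 -0.004 0.01 0 0 0; 0.6 0 -0.004 0.01 0 0 0; 0.3 0 -0.004 0.01 0 0 0; 0.3 0 -0.004 0.01 0 0 0", grip_force=50)

```text
clock: 5.25
tcp_pos: [0.5556, -0.1905, 0.0629]
tool_rot: [[0.133, 0.991, 0.0], [0.991, -0.133, -0.0], [-0.0, 0.0, -1.0]]
force: [-0.0, -0.4, 0.9]
opening: 0.0488
finger_force: 56.7
```

>>> carry_out(plan="0.3 0 0 0 0 0 0; 0.3 0 0 0 0 0 0; 0.3 0 0 0 0 0 0; 0.3 0 0 0 0 0 0; 0.3 0 0 0 0 0 0", grip_force=50)

```text
clock: 5.75
tcp_pos: [0.5555, -0.1905, 0.0628]
tool_rot: [[0.133, 0.991, 0.0], [0.991, -0.133, -0.0], [-0.0, 0.0, -1.0]]
force: [-1.2, 0.2, 4.5]
opening: 0.049
finger_force: 57.0
```

>>> carry_out(plan="0.3 0 0 -0.01 0 0 0; 0.3 0 0 -0.03 0 0 0; 0.3 0 0 -0.07 0 0 0; 0.3 0 0 -0.13 0 0 0; 0.3 0 0 -0.18 0 0 0")

```text
clock: 6.25
tcp_pos: [0.5555, -0.1904, 0.1729]
tool_rot: [[0.133, 0.991, 0.001], [0.991, -0.133, 0.0], [0.0, 0.001, -1.0]]
force: [1.1, 0.0, -2.9]
opening: 0.049
finger_force: 56.4
```

```bash
python3 - <<'E'
from h import *
share([*place(T,[(-.045,0,0)])[0,:2],.16],yaxis=T[2]); s=arm.get_state(); print(s["force"],s["opening"],s["joints"])
E
```

```text
tcp [ 0.5555 -0.1904  0.1729] shift [ 0.5685 -0.0865  0.0215] turn deg [ 0.0296 -0.0113  4.5476] share [ 0.001  -0.0004  0.1516]
[ 1.0864  0.038  -2.8508] 0.049002018262898406 [ 26.3914  29.4295 -18.3832 100.0815  11.2844  52.2683  -4.341 ]
```

>>> carry_out(plan="0.3 0.03 -0.005 0 0 0 0; 0.3 0.09 -0.015 0 0 0 0.03; 0.3 0.16 -0.025 0 0 0 0.06; 0.3 0.23 -0.035 0 0 0 0.09; 0.3 0.3 -0.046 0 0 0 0.12")

```text
clock: 6.75
tcp_pos: [0.552, -0.0069, 0.1716]
tool_rot: [[0.196, 0.981, 0.001], [0.981, -0.196, 0.0], [0.0, 0.001, -1.0]]
force: [-0.0, -0.2, -3.0]
opening: 0.049
finger_force: 56.4
```

```bash
python3 - <<'E'
from h import *
share([*place(T,[(-.045,0,0)])[0,:2],.16],yaxis=T[2])
E
```

```text
tcp [ 0.552  -0.0069  0.1716] shift [ 0.2631 -0.0569  0.0193] turn deg [ 0.0413 -0.0152  0.8804] share [ 0.0014 -0.0005  0.0293]
```

>>> carry_out(plan="0.3 0.07 -0.015 0 0 0 0.02; 0.3 0.14 -0.03 0 0 0 0.03; 0.3 0.2 -0.043 0 0 0 0.03; 0.3 0.25 -0.054 0 0 0 0.03; 0.3 0.262 -0.057 0 0 0 0.03")

```text
clock: 7.25
tcp_pos: [0.5485, 0.1575, 0.1716]
tool_rot: [[0.205, 0.979, 0.001], [0.979, -0.205, 0.003], [0.003, 0.0, -1.0]]
force: [0.4, -0.0, -2.8]
opening: 0.0491
finger_force: 56.4
```

>>> carry_out(plan="0.3 0 0 0.02 0 0 0; 0.3 0 0 0.02 0 0 0; 0.3 0 0 0.02 0 0 0")

```text
clock: 7.55
tcp_pos: [0.549, 0.1504, 0.1581]
tool_rot: [[0.213, 0.977, -0.001], [0.977, -0.213, -0.001], [-0.002, -0.001, -1.0]]
force: [0.7, 0.1, -3.0]
opening: 0.049
finger_force: 56.3
```

```bash
python3 - <<'E'
from h import *
import cv2
share([*place(T,[(-.045,0,0)])[0,:2],.05],yaxis=T[2])
f=arm.grab_frame("wrist"); cv2.imwrite("pics/w3.png",f["img"][:,:,::-1])
print(proj(f,place(T,rect(.092,.083,.016)+[(0,.081,.016)])))
E
```

```text
tcp [0.549  0.1504 0.1581] shift [ 0.0074 -0.0006  0.1802] turn deg [-0.0597  0.094  -0.0905] share [-0.002   0.0031 -0.003 ]
[[518.092  100.7282]
 [489.7901 321.0034]
 [259.2033 321.2189]
 [248.9549 101.1116]
 [383.3566 104.0101]]
```

View pics/w3.png

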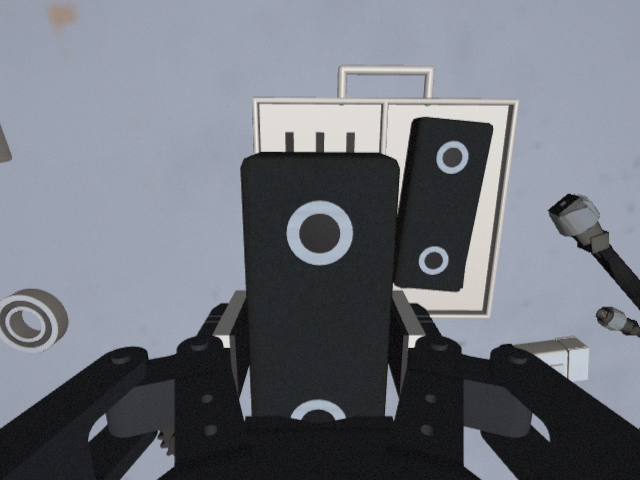

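The picture shows the pad held squarely. The tray's rim corners are at (254,98), (519,101) and (489,318), and the cooled pad is clear of the divider. The tray lies within about 2 mm of my estimate, so I'm lowering the pad.

>>> carry_out(plan="0.3 0.004 0 0.04 0 0 0; 0.3 0.008 0.001 0.1 0 0 0; 0.3 0.008 0.001 0.16 0 0 0; 0.3 0.008 0.001 0.19 0 0 0; 0.3 0.008 0.001 0.19 0 0 0")

```text
clock: 8.1
tcp_pos: [0.5495, 0.1554, 0.0424]
tool_rot: [[0.212, 0.977, -0.004], [0.977, -0.212, -0.002], [-0.003, -0.004, -1.0]]
force: [-0.2, 0.5, -2.5]
opening: 0.0489
finger_force: 56.2
```

>>> carry_out(plan="0.3 0 0 0.005 0 0 0; 0.3 0 0 0.01 0 0 0; 0.3 0 0 0.01 0 0 0; 0.3 0 0 0.01 0 0 0; 0.3 0 0 0.01 0 0 0")

```text
clock: 8.6
tcp_pos: [0.5511, 0.1571, 0.0393]
tool_rot: [[0.21, 0.978, 0.001], [0.978, -0.21, 0.0], [0.0, 0.001, -1.0]]
force: [0.3, -0.0, -2.0]
opening: 0.0485
finger_force: 56.3
```

```bash
python3 - <<'E'
from h import *
share([.5504,.1556,.014],yaxis=T[2])
E
```

```text
tcp [0.5511 0.1571 0.0393] shift [-0.0027 -0.0007  0.0422] turn deg [ 0.0471 -0.0261  0.0326] share [ 0.0016 -0.0009  0.0011]
```

>>> carry_out(plan="0.3 -0.002 -0.001 0.01 0 0 0; 0.3 -0.002 -0.001 0.02 0 0 0; 0.3 -0.002 -0.001 0.028 0 0 0; 0.3 -0.002 -0.001 0.034 0 0 0; 0.3 -0.002 -0.001 0.036 0 0 0")

```text
clock: 9.1
tcp_pos: [0.5496, 0.1559, 0.0164]
tool_rot: [[0.21, 0.978, -0.001], [0.978, -0.21, -0.0], [-0.0, -0.001, -1.0]]
force: [0.0, 0.1, -1.6]
opening: 0.0489
finger_force: 56.3
```

>>> carry_out(plan="0.3 0 0 0.001 0 0 0; 0.3 0 0 0.002 0 0 0; 0.3 0 0 0.003 0 0 0; 0.3 0 0 0.003 0 0 0")

```text
clock: 9.5
tcp_pos: [0.55, 0.1559, 0.0154]
tool_rot: [[0.21, 0.978, 0.0], [0.978, -0.21, 0.0], [0.0, 0.0, -1.0]]
force: [0.5, 0.6, -3.0]
opening: 0.0488
finger_force: 56.3
```

>>> carry_out(plan="0.3 0 0 0.001 0 0 0; 0.3 0 0 0.002 0 0 0; 0.3 0 0 0.002 0 0 0; 0.3 0 0 0.002 0 0 0")

```text
clock: 9.9
tcp_pos: [0.5499, 0.156, 0.0141]
tool_rot: [[0.21, 0.978, -0.0], [0.978, -0.21, 0.0], [0.0, -0.0, -1.0]]
force: [-0.1, -0.6, -2.5]
opening: 0.0488
finger_force: 56.3
```

>>> carry_out(plan="0.3 0 0 0.001 0 0 0; 0.3 0 0 0.002 0 0 0; 0.3 0 0 0.002 0 0 0; 0.3 0 0 0.002 0 0 0")

```text
clock: 10.3
tcp_pos: [0.55, 0.156, 0.0138]
tool_rot: [[0.21, 0.978, 0.001], [0.978, -0.21, -0.0], [0.0, 0.001, -1.0]]
force: [-2.8, -0.9, 11.1]
opening: 0.049
finger_force: 57.9
```

The force shows contact with the tray floor (11 N). I'll open the fingers only a little, inside the bay, then rise.

>>> carry_out(plan="0.6 0 0 -0.001 0 0 0; 0.65 0 0 -0.001 0 0 0; 0.65 0 0 -0.001 0 0 0; 0.65 0 0 -0.001 0 0 0; 0.65 0 0 -0.001 0 0 0")

```text
clock: 10.8
tcp_pos: [0.55, 0.156, 0.0134]
tool_rot: [[0.21, 0.978, -0.0], [0.978, -0.21, 0.0], [0.0, -0.0, -1.0]]
force: [-0.7, 0.6, 0.4]
opening: 0.0557
finger_force: 0.0
```

>>> carry_out(plan="0.65 0 0 -0.01 0 0 0; 0.65 0 0 -0.03 0 0 0; 0.65 0 0 -0.07 0 0 0; 0.65 0 0 -0.14 0 0 0; 0.65 0 0 -0.21 0 0 0")

```text
clock: 11.3
tcp_pos: [0.5495, 0.1559, 0.1415]
tool_rot: [[0.21, 0.978, -0.001], [0.978, -0.21, 0.0], [-0.0, -0.001, -1.0]]
force: [1.2, -0.0, 0.3]
opening: 0.0559
finger_force: 0.0
```

>>> carry_out(plan="0.65 -0.05 -0.05 -0.05 0 0 0; 0.65 -0.1 -0.1 -0.1 0 0 0; 0.65 -0.15 -0.12 -0.15 0 0 0; 0.65 -0.15 -0.12 -0.15 0 0 0; 0.65 -0.15 -0.12 -0.15 0 0 0")

```text
clock: 11.8
tcp_pos: [0.461, 0.0827, 0.2312]
tool_rot: [[0.212, 0.977, 0.003], [0.977, -0.212, 0.0], [0.001, 0.003, -1.0]]
force: [-0.5, 0.4, -0.3]
opening: 0.0556
finger_force: 0.0
```

```bash
python3 - <<'E'
from h import *
import cv2
a=arm.grab_frame("wrist")["img"][:,:,::-1]; b=arm.grab_frame("side")["img"][170:370,200:440,::-1]
c=np.hstack([cv2.resize(a,(400,300)),cv2.resize(b,(360,300))]); cv2.imwrite("pics/end.png",c); print(arm.get_state()["tcp_pos"])
E
```

```text
[0.4609 0.0837 0.2295]
```

View pics/end.png

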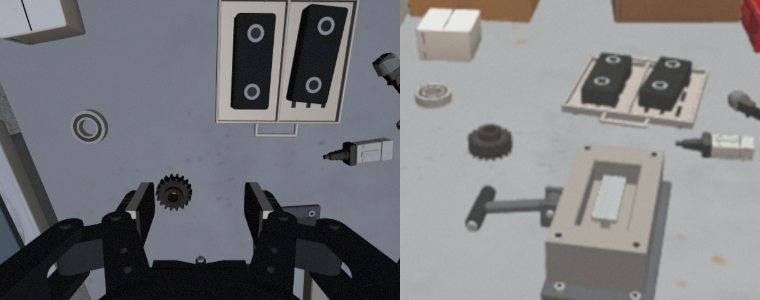

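The left view shows the pad lying flat inside the near bay at about (254,60), with the cooled pad where it was. The right view shows the cavity empty and the lever down.

```bash
python3 -c "
from plant import arm
print(arm.hand_in())"
```

```text
the job is handed in; nothing more can be done
None
```

The ejector lever is fully down and the fresh pad lies flat, same side up, in the tray's near bay; the cooled pad looks unmoved, and the job was handed in at about 12 s of the 54 s (no verdict was returned).

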